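# Fit the brake spring on the label spindle

## Robot

A 6-joint arm with a two-finger parallel gripper is mounted at the origin on a cart in front of the work surface, level with it; the furniture and walls round the work are solid. World frame = base frame: x ahead of the robot, y to its left, z up, the work surface at z = 0. Lengths are in m, angles in degrees, forces in N, time in s.
With the tool pointing down it reaches from about 0.325 to 0.775 m from the base axis. Payload 5.5 kg.
Tool frame: the origin (TCP) lies midway between the tips of the shut fingers; the grasp point (between the pads) lies 19 mm behind it (ctrl.grip_depth is the distance from the TCP to the grasp point, in m); z points along the fingers, y is the line along which they close (so a half turn about z gives the same grasp; the last joint's range is limited). The gripper opens to 85 mm and grips with 20 to 120 N. Pads are 22 mm wide; open, the fingers measure 114 mm over their backs; the gripper's body (76 mm by 85 mm) begins 54 mm behind the grasp point. The pads swing forward as they close: fully open they stand 13 mm farther back than shut.
Start: joints at [-68.795, 5.22, 70.514, -0, 104.267, -3.249], TCP at [0.248, -0.546, 0.231] pointing down, gripper open.
Joint ranges: [-164.24, 164.24], [-49.07, 125.15], [9.68, 141.18], [-86.29, 266.29], [3.28, 154.24], [-151.56, 151.56]. Speed limits (degrees/s): [147.25, 147.25, 172.46, 180, 180, 180].

## Interface

Orientations are given as a 3x3 rotation matrix whose columns are the frame's x, y, z axes.
In Python, from workcell import ctrl gives the robot as it stands.
- The arm moves only by the shell command python3 -m creep 'ROWS' [FORCE]. ROWS is JSON, a list of rows, each a list of 3 entries, a list of its own where there are three numbers: the shift along the tool's x, y, z in mm, then the turn, a rotation vector about the tool's x, y, z in degrees, then the finger opening in mm, from 0 to 85.4. A call has 1 to 12 rows; each row shifts and turns the commanded pose from where the row before left it, along the tool's axes as they then stand; what a row does not reach is not made up. A row lasts 1/10 s, in which the tool goes at most 50 mm and 8.59 degrees, less where a joint would pass 70% of its speed; a pose out of reach is approached as far as the arm can. A call with a gripper value outside its range is refused whole. The fingers move at their own pace and stop on an object; FORCE is the grip in N (left out, the last holds). Time passes only in rows, so rows that do not move let the fingers close. It gives the time, the measured TCP pose, the force, the opening and the grip force at its end, in the units of the state.
- ctrl.sense(): the state, without advancing time (a new reading comes with each control period).
- ctrl.read_camera(name): name is "scene" or "top" or "wrist"; returns a dict with "color" (420x560x3 uint8, red, green, blue), "vertical_fov" (degrees; the focal length in pixels is half the picture's height over the tangent of half this angle, whatever the lens; pixels are square), "cx", "cy" (the principal point, pixels), "world_to_cam" (4x4, takes a point from world to camera coordinates). Camera axes: x right, y up, looking along -z (the intrinsics and any distortion apply to the point x, -y, -z); pixel columns grow to the right and rows downward; lengths in m; the calibration is good to about 2 mm. A picture is of the moment at which its call begins. There is no depth.
- ctrl.sign_off(): hands the job in; it is judged then, once.
The state is a dict: "time_s": time; "joint_pos": joint angles; "qd": joint speeds; "joint_torque": joint torques, N m; "eef_pos": TCP position; "tcp_rot": TCP orientation; "wrist_force": force on the tool from outside, world axes, zero at the start; "moment": the same for the moment, N m; "finger_gap": opening from 0.0 (shut) to 1.0 (fully open); "finger_force": force on a finger pad.
Only numpy, scipy, OpenCV 4.12 (cv2) and the standard library are available. Lean on these libraries where they do the work, as an engineer would, in place of code of your own. Each camera call takes 0.05 s, during which the arm holds its last target. There are 200 camera calls.

## Task

Fit the loose coil spring onto the upright rod of the label spindle so that it brakes the roll: thread it over the rod end, black collar first, twisting it a little where it snags on the cross pin, never forcing it. Then press the orange collar down below the pin and turn it about an eighth of a turn, so that the spring stays locked and compressed between the roll and the pin when you let go. Leave the other things on the counter where they are.

Things in the scene. Friction and masses are not known exactly. Their poses are not given: they have to be found in the camera images.
- spring_grip (a point): Centre of the orange grip collar (52 mm diameter, 18 mm high, half-way up it) on top of the spring; z up along the spring. Grip it here from above. The collars' slots lie along this point's +x, +y, -x and -y (white dots on the rim), their teeth half-way between. Orange teeth end 6 mm above this point, 3 mm below the rim; the underside is 9 mm below it.
- spring_mid (a point): Middle of the 62 mm of bare steel coil (51 mm diameter) when relaxed. The spring, 92 mm tall, 0.22 kg, stands upright. It compresses along its axis only, by at most 46 mm (2 N to start, then 250 N/m), and does not twist: both collars turn together. Each collar is a ring (44 mm inside) with four round-nosed teeth inside, 11 mm wide, that leave a 24 mm bore for the rod and four 14 mm slots for the pin.
- spring_foot (a point): Centre of the underside of the spring's black foot collar (52 mm diameter, 12 mm high, teeth over its full height), on the spring's axis, axes as spring_grip. 83 mm below spring_grip when the spring is relaxed.
- spindle_pin (a point): Point on the rod's axis at the middle height of its brass cross pin (8 mm thick, 34 mm long, level, sticking out 7 mm on both sides of the rod), z up, 105 mm above the worktop. The rod with its pin stands at any angle about its axis: not reported, not along this frame's axes. It does not turn under hand forces. Spindle fixed to the worktop.
- rod_end (a point): Tip of the spindle's upright steel rod, 17 mm above the pin's middle. Rod 20 mm in diameter, tapering to 11 mm over its last 12 mm. A collar passes the pin when two opposite slots lie within about 8 degrees of the pin; otherwise its teeth rest on the pin and the spring compresses.
- roll_top (a point): Centre of the top of the white label roll (69 mm diameter) on the spindle's grey foot (100 x 90 x 12 mm), 63 mm below the pin's middle. With the foot collar resting here, the orange teeth must be pressed down 30 mm from relaxed to pass under the pin (about 10 N); turned 45 degrees from there, the pin holds them.
- cocoa_shaker_mid (a point): Middle of a clear shaker with grey top, 44 mm diameter, 90 mm tall, loose bystander.
- stamp_mid (a point): Middle of a wooden hand stamp, 34 x 46 x 67 mm, loose bystander.
- counter_bell_mid (a point): Middle of a chrome counter bell, 72 mm diameter, 58 mm tall, loose bystander.
- tape_roll_mid (a point): Middle of a brown tape roll, 92 mm diameter, 48 mm tall, loose bystander.

How it is judged:
By the outcome, as a careful person would: the job done as asked, in the order asked, and still so for the second after the job is handed in, with the robot touching nothing.
It also fails if it takes over 51 s, if anything falls off the work surface, if the arm or the gripper's body presses on something with over 40 N, if the wrist force passes 120 N, or if a joint passes its speed limit or range.

## Working session

There is one attempt and no reset: what is moved stays moved. The work goes in short steps, Python scripts to look and compute and a shell command to move; the robot and the scene stay as the last step left them, time stands still between calls to the robot, and variables do not carry over. Pictures are saved under pics/ and viewed, at most 12 in all, crops included, and the job is handed in when it is done.

```bash
mkdir -p pics; python3 - <<'E'
from workcell import ctrl
import cv2,numpy as np
for n in("scene","top"):
    c=ctrl.read_camera(n); cv2.imwrite(f"pics/{n}0.png",c["color"][:,:,::-1])
    print(n,{k:(np.round(v,4).tolist() if k=="world_to_cam" else v) for k,v in c.items() if k!="color"})
s=ctrl.sense();print(s)
E
```

```text
scene {'vertical_fov': 49.97272002082644, 'cx': 279.1106194148422, 'cy': 204.71173509873032, 'world_to_cam': [[0.8858, -0.464, -0.0033, -0.5342], [0.3241, 0.6136, 0.7201, -0.0635], [-0.3321, -0.6389, 0.6939, -1.3033], [0.0, 0.0, 0.0, 1.0]]}
top {'vertical_fov': 53.84335529634083, 'cx': 282.33777353223655, 'cy': 207.60234940425428, 'world_to_cam': [[-0.0045, -0.9999, 0.0162, -0.2696], [0.9955, -0.003, 0.0944, -0.4901], [-0.0943, 0.0166, 0.9954, -1.0461], [0.0, 0.0, 0.0, 1.0]]}
{'time_s': 0.1, 'joint_pos': array([-6.87962534e+01,  5.26042598e+00,  7.05745257e+01, -1.81204990e-03,
        1.04266744e+02, -3.24902591e+00]), 'qd': array([-0.02656479, -0.26347492, -0.11534637, -0.04657402,  0.02622579,
       -0.05775573]), 'joint_torque': array([ 3.46722205e-03, -4.60219181e+01, -4.19218111e+01,  1.63242053e-04,
        1.05996753e-02,  1.48646450e-05]), 'eef_pos': array([ 0.24826142, -0.5459566 ,  0.23025137]), 'tcp_rot': array([[ 9.10306021e-01,  4.13935379e-01, -6.70537334e-04],
       [ 4.13935916e-01, -9.10304540e-01,  1.64366874e-03],
       [ 6.99794649e-05, -1.77380104e-03, -9.99998424e-01]]), 'wrist_force': array([ 0.34763064, -0.07776583, -0.04735102]), 'moment': array([ 0.04241801,  0.02322175, -0.00818335]), 'finger_force': 0.0, 'finger_gap': 0.9977579043847241}
```

View pics/scene0.png

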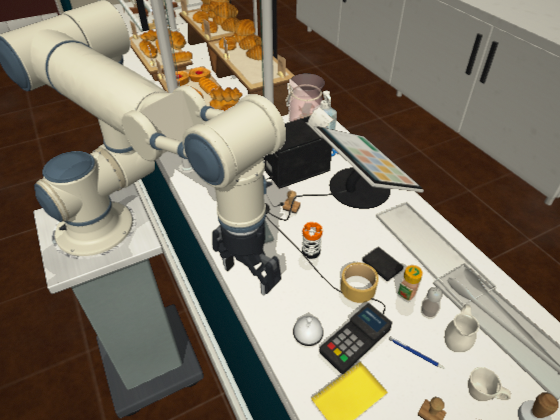

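View pics/top0.png

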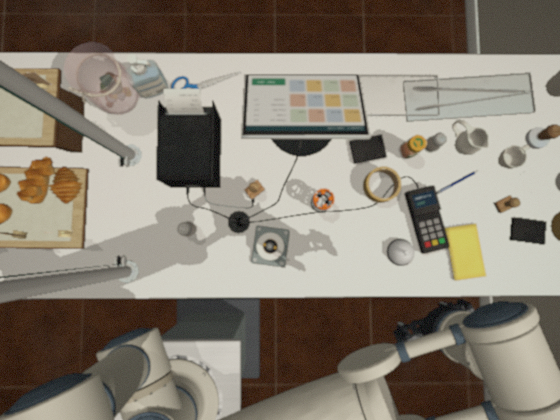

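The scene view shows the spring with its orange collar near (312,240); the arm hides the spindle. In the top view the spring is at (322,200), the spindle at (270,246), the stamp at (255,189), the shaker at (186,229), the bell at (400,252) and the tape at (382,184).

```bash
cat > h.py <<'E'
from workcell import ctrl
import cv2,numpy as np
def cam(n):
    c=ctrl.read_camera(n); c["f"]=210/np.tan(np.radians(c["vertical_fov"]/2)); return c
def ray(c,u,v):
    W=c["world_to_cam"]; R=W[:3,:3]; o=-R.T@W[:3,3]
    return o,R.T@np.array([(u-c["cx"])/c["f"],-(v-c["cy"])/c["f"],-1])
def onz(c,u,v,z):
    o,d=ray(c,u,v); return o+d*(z-o[2])/d[2]
def proj(c,p):
    q=c["world_to_cam"]@np.r_[p,1]; return c["cx"]+c["f"]*q[0]/-q[2], c["cy"]-c["f"]*q[1]/-q[2]
def tri(c1,a,c2,b):
    o1,d1=ray(c1,*a);o2,d2=ray(c2,*b)
    t=np.linalg.lstsq(np.c_[d1,-d2],o2-o1,rcond=None)[0]
    return (o1+d1*t[0]+o2+d2*t[1])/2, np.linalg.norm(o1+d1*t[0]-o2-d2*t[1])
def orange(c,lo,hi):
    h=cv2.cvtColor(c["color"],cv2.COLOR_RGB2HSV); m=cv2.inRange(h,(4,150,120),(20,255,255))
    k=np.zeros_like(m);k[lo[1]:hi[1],lo[0]:hi[0]]=m[lo[1]:hi[1],lo[0]:hi[0]]
    p=cv2.findNonZero(k); return cv2.minEnclosingCircle(cv2.convexHull(p)),len(p)
E
python3 - <<'E'
from h import *
t=cam("top")
im=t["color"][:,:,::-1]
a=cv2.resize(im[170:230,290:355],None,fx=6,fy=6,interpolation=cv2.INTER_CUBIC)
b=cv2.resize(im[218:278,238:303],None,fx=6,fy=6,interpolation=cv2.INTER_CUBIC)
cv2.imwrite("pics/crop1.png",np.hstack([a,b]))
s=orange(t,(295,175),(350,225));print(s, onz(t,*s[0][0],.088), onz(t,*(s[0][0]+np.array([s[0][1],0])),.088))
for n,u,v,z in[("rod",270,246,.122),("shaker",186,229,.09),("stamp",255,189,.067),("bell",400,252,.03),("tape",382,184,.048)]:print(n,onz(t,u,v,z))
E
```

```text
(((322.79998779296875, 198.60000610351562), 9.929866790771484), 96) [ 0.50500077 -0.36953732  0.088     ] [ 0.5049371  -0.39389429  0.088     ]
rod [ 0.3899861  -0.24060746  0.122     ]
shaker [ 0.43180146 -0.0376364   0.09      ]
stamp [ 0.53202578 -0.20265469  0.067     ]
bell [ 0.37335223 -0.57272746  0.03      ]
tape [ 0.54688212 -0.52647572  0.048     ]
```

View pics/crop1.png

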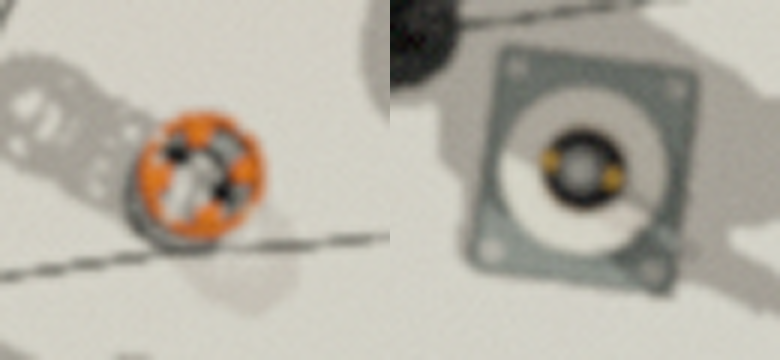

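The crop shows the orange collar centred at (323.6,199.2) in full-image pixels, with its teeth about on the image axes and its slots on the diagonals. The brass pin ends are at about (264.7,244.7) and (275,247.5), so the pin is roughly 75° in world yaw. Next I move above the spring for a wrist view.

```bash
cat >> h.py <<'E'
def delta(target,yawturn=0):
    s=ctrl.sense(); R=s["tcp_rot"]; d=R.T@(np.array(target)-s["eef_pos"])*1000
    print("tool mm",d.round(1),"pos",s["eef_pos"].round(4),"yaw x",np.degrees(np.arctan2(R[1,0],R[0,0])).round(2),"t",round(s["time_s"],2),"j",s["joint_pos"].round(0),"F",s["wrist_force"].round(1))
def leveling():
    R=ctrl.sense()["tcp_rot"]; return np.degrees(R.T@np.cross(R[:,2],[0,0,-1])).round(2)
E
python3 - <<'E'
from h import *
delta([.505,-.369,.23]);print(leveling())
E
```

```text
tool mm [306.9 -54.8   0.5] pos [ 0.2483 -0.546   0.2304] yaw x 24.46 t 0.15 j [-69.   5.  71.  -0. 104.  -3.] F [-0.   0.3  0.6]
[-0.09 -0.   -0.  ]
```

```bash
python3 -m creep '[[[38,-7,0],[0,0,0],85],[[38,-7,0],[0,0,0],85],[[38,-7,0],[0,0,0],85],[[38,-7,0],[0,0,0],85],[[38,-7,0],[0,0,0],85],[[38,-7,0],[0,0,0],85],[[38,-7,0],[0,0,0],85],[[38,-7,0],[0,0,0],85],[[0,0,0],[0,0,0],85],[[0,0,0],[0,0,0],85]]'
python3 - <<'E'
from h import *
delta([.505,-.369,.23])
w=cam("wrist");cv2.imwrite("pics/w1.png",w["color"][:,:,::-1])
s=cam("scene");cv2.imwrite("pics/s1.png",s["color"][:,:,::-1])
W=w["world_to_cam"];print("cam at",-W[:3,:3].T@W[:3,3],"look",-W[2,:3], "f",w["f"])
print("spring in wrist",proj(w,[.505,-.369,.083]),"rod",proj(w,[.39,-.24,.122]))
E
```

```text
time_s: 1.15
eef_pos: [0.5023, -0.3687, 0.2306]
tcp_rot: [[0.91, 0.416, -0.001], [0.416, -0.91, 0.0], [-0.001, -0.001, -1.0]]
wrist_force: [-0.2, -0.8, 0.0]
finger_gap: 0.996
finger_force: 0.0
tool mm [2.3 1.4 0.6] pos [ 0.5023 -0.3687  0.2306] yaw x 24.56 t 1.15 j [-39.   9.  67.  -0. 105.  26.] F [-0.2 -0.8  0. ]
cam at [ 0.56419991 -0.34113218  0.37223715] look [-0.24750889 -0.11181265 -0.96241222] f 310.1840095907552
spring in wrist (np.float64(276.71914956388196), np.float64(190.98492124198253)) rod (np.float64(88.91206030454822), np.float64(257.4285420419951))
```

View pics/w1.png

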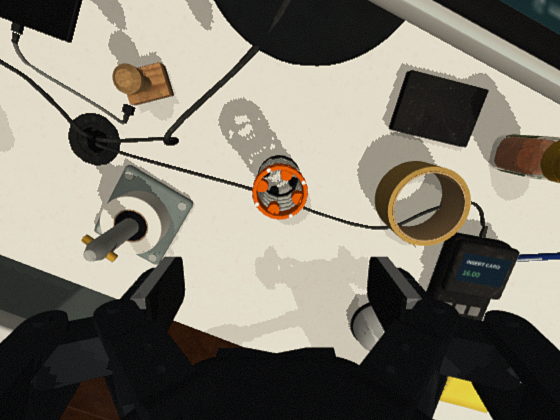

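The wrist view shows the orange collar at (279,192), as predicted. The rod tip is at about (92,250), with brass pin ends near (88,240) and (120,262). I'll enlarge both.

```bash
python3 - <<'E'
from h import *
im=cv2.imread("pics/w1.png")
a=cv2.resize(im[158:226,246:312],None,fx=6,fy=6,interpolation=cv2.INTER_CUBIC)
b=cv2.resize(im[205:273,72:138],None,fx=6,fy=6,interpolation=cv2.INTER_CUBIC)
cv2.imwrite("pics/crop2.png",np.hstack([a,b]))
w=cam("wrist")
o=orange(w,(240,150),(320,230));print(o,onz(w,*o[0][0],.086))
t=cam("top");o2=orange(t,(295,175),(350,225));print(tri(w,o[0][0],t,o2[0][0]))
h=cv2.cvtColor(w["color"],cv2.COLOR_RGB2HSV);m=cv2.inRange(h,(12,130,90),(30,255,255))[220:280,70:140]
n,l,st,ce=cv2.connectedComponentsWithStats(m)
for i in range(1,n):
    if st[i,4]>8:
        print("brass",st[i],ce[i]+[70,220],onz(w,*(ce[i]+[70,220]),.105))
h=cv2.cvtColor(t["color"],cv2.COLOR_RGB2HSV);m=cv2.inRange(h,(12,110,70),(30,255,255))[230:262,255:290]
n,l,st,ce=cv2.connectedComponentsWithStats(m)
for i in range(1,n): print("brass top",st[i],ce[i]+[255,230],onz(t,*(ce[i]+[255,230]),.105))
E
```

```text
(((278.741943359375, 189.6209716796875), 27.882938385009766), 1037) [ 0.50652551 -0.37120085  0.086     ]
(array([ 0.49778594, -0.37420214,  0.04126801]), np.float64(0.002973885160296032))
brass [11 14 11  9 59] [ 85.61016949 238.3559322 ] [ 0.39478128 -0.22607488  0.105     ]
brass [36 30 11 11 62] [110.40322581 255.16129032] [ 0.38789155 -0.25166234  0.105     ]
```

View pics/crop2.png

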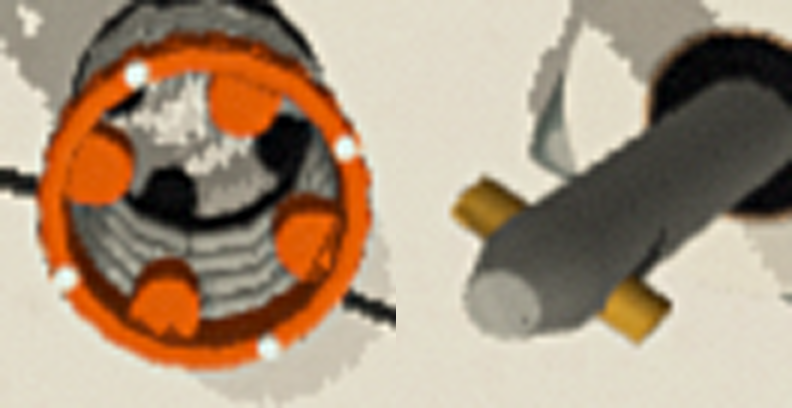

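Wrist crop: four white rim dots at crop pixels (137,75), (346,148), (268,348) and (66,278); rod tip at (505,302); pin end centres at about (467,205) and (655,318).

```bash
python3 - <<'E'
from h import *
w=cam("wrist")
D=np.array([[137,75],[346,148],[268,348],[66,278]])/6-.4+[246,158]
P=np.array([onz(w,*d,.092) for d in D]);c=P.mean(0);print("spring",c,"radii",np.linalg.norm(P-c,axis=1)*1e3)
print("slots",[np.degrees(np.arctan2(*(p-c)[1::-1]))for p in P])
t=cam("top")
for z in(.092,):print("top est",onz(t,323.6-.4,199.2-.4,z))
f=lambda x,y,z:onz(w,(x-396)/6-.4+72,y/6-.4+205,z)
print("rod tip",f(505,302,.122))
a,b=f(465,207,.105),f(655,320,.105);print("pin",a,b,(a+b)/2,np.linalg.norm(a-b),np.degrees(np.arctan2(*(b-a)[1::-1])))
print("rod top",onz(t,238+(583-390)/6-.4,218+168/6-.4,.122))
# scene
s=cam("scene");o=orange(s,(290,210),(335,250));print(o,"pred",proj(s,c),proj(s,c-[0,0,.018]),"rod pred",proj(s,f(505,302,.122)))
E
```

```text
spring [ 0.50466318 -0.37320487  0.092     ] radii [23.94641824 24.05878263 23.98673953 23.90218062]
slots [np.float64(49.765399303118826), np.float64(-40.10202386510659), np.float64(-130.608528516536), np.float64(139.80341518356894)]
top est [ 0.5040414  -0.37004575  0.092     ]
rod tip [ 0.39151753 -0.2410438   0.122     ]
pin [ 0.39291589 -0.22433728  0.105     ] [ 0.3866168 -0.2563963  0.105    ] [ 0.38976634 -0.24036679  0.105     ] 0.03267199718114293 -101.1161061764815
rod top [ 0.39091841 -0.24006448  0.122     ]
(((311.93023681640625, 230.843017578125), 9.850449562072754), 227) pred (np.float64(312.1785665169583), np.float64(228.86594866239318)) (np.float64(311.8513514247721), np.float64(233.55559922790914)) rod pred (np.float64(250.48460341468822), np.float64(203.43564805399518))
```

Slots are at 49.7° (mod 90) and the pin at about 79°, so the spring has to turn about +29°. The dot radii of 24 mm and the 33 mm pin length match the given sizes. Next is the grasp.

```bash
python3 - <<'E'
from h import *
delta([.5045,-.3718,.064])
E
```

```text
tool mm [  2.3   2.9 167.4] pos [ 0.5012 -0.3701  0.2314] yaw x 24.37 t 1.5 j [-40.   9.  67.  -0. 105.  26.] F [ 0.2 -0.4  0.4]
```

```bash
python3 -m creep '[[[2,3,0],[0,0,0],85],[[0,0,35],[0,0,0],85],[[0,0,35],[0,0,0],85],[[0,0,35],[0,0,0],85],[[0,0,30],[0,0,0],85],[[0,0,20],[0,0,0],85],[[0,0,12],[0,0,0],85],[[0,0,0],[0,0,0],85],[[0,0,0],[0,0,0],85]]'
python3 - <<'E'
from h import *
w=cam("wrist");cv2.imwrite("pics/w2.png",w["color"][:,:,::-1])
for i in range(3):delta([.5045,-.3718,.064]); cam("scene")
R=ctrl.sense()
print(proj(w,[.5045,-.3718,.083]),proj(w,R["eef_pos"]-R["tcp_rot"][:,2]*.019))
E
```

```text
time_s: 2.4
eef_pos: [0.5054, -0.3717, 0.0654]
tcp_rot: [[0.91, 0.414, 0.001], [0.414, -0.91, -0.001], [0.001, 0.001, -1.0]]
wrist_force: [0.1, -0.6, 0.8]
finger_gap: 0.999
finger_force: 0.0
tool mm [-1.1 -0.6  2.1] pos [ 0.5057 -0.3719  0.0661] yaw x 24.45 t 2.45 j [-39.  11.  81.   0.  88.  26.] F [ 0.  -0.4  1.8]
tool mm [-1.1 -0.7  2.4] pos [ 0.5058 -0.372   0.0664] yaw x 24.45 t 2.5 j [-39.  11.  81.   0.  88.  26.] F [1.5 0.1 0.5]
tool mm [-1.1 -0.7  2.3] pos [ 0.5058 -0.372   0.0664] yaw x 24.45 t 2.55 j [-39.  11.  81.  -0.  88.  26.] F [0.9 0.6 0.5]
(np.float64(273.9702157530178), np.float64(279.88710897274467)) (np.float64(275.03409058553586), np.float64(280.145273993317))
```

View pics/w2.png

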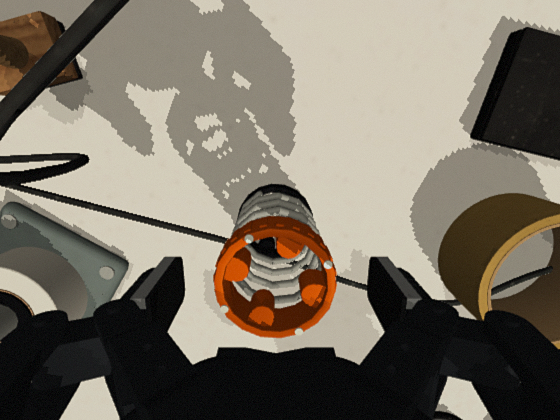

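The collar sits centred between the fingers, with dots at (250,239), (329,265), (299,332) and (224,309). I'll measure its offset from the tool axis.

```bash
python3 - <<'E'
from h import *
w=cam("wrist")
P=np.array([onz(w,*d,.092) for d in [(250,239),(329,265),(299,332),(224,309)]]);c=P.mean(0);print("spring",c,np.linalg.norm(P-c,axis=1),[np.degrees(np.arctan2(*(p-c)[1::-1]))%90 for p in P])
delta([c[0],c[1],.064])
E
```

```text
spring [ 0.50596279 -0.37210673  0.092     ] [0.02398337 0.02420948 0.02408355 0.02426008] [np.float64(49.570120012564075), np.float64(49.623992624007755), np.float64(49.6902377065264), np.float64(49.38740679828871)]
tool mm [0.2 0.5 1.8] pos [ 0.5056 -0.3718  0.0658] yaw x 24.45 t 2.65 j [-39.  11.  81.  -0.  88.  26.] F [-0.3 -0.2 -0. ]
```

```bash
python3 -m creep '[[[0,0.5,4],[0,0,0],85],[[0,0,0],[0,0,0],40],[[0,0,0],[0,0,0],40],[[0,0,0],[0,0,0],40],[[0,0,0],[0,0,0],40],[[0,0,0],[0,0,0],40],[[0,0,0],[0,0,0],40],[[0,0,0],[0,0,0],40]]' 60
python3 - <<'E'
from h import *
delta([.5045,-.3718,.23])
E
```

```text
time_s: 3.45
eef_pos: [0.5052, -0.3716, 0.0603]
tcp_rot: [[0.91, 0.414, -0.0], [0.414, -0.91, 0.0], [0.0, -0.0, -1.0]]
wrist_force: [-0.7, 1.9, 1.0]
finger_gap: 0.59
finger_force: 61.9
tool mm [-7.000e-01 -1.000e-01 -1.697e+02] pos [ 0.5052 -0.3716  0.0603] yaw x 24.46 t 3.45 j [-39.  11.  81.   0.  87.  26.] F [-0.7  1.9  1. ]
```

```bash
python3 -m creep '[[[0,0,-20],[0,0,0],40],[[0,0,-35],[0,0,0],40],[[0,0,-35],[0,0,0],40],[[0,0,-35],[0,0,0],40],[[0,0,-35],[0,0,0],40],[[-20,-30,0],[0,0,0],40],[[-20,-30,0],[0,0,0],40],[[-20,-30,0],[0,0,0],40],[[0,0,0],[0,0,0],40],[[0,0,0],[0,0,0],40]]'
python3 - <<'E'
from h import *
w=cam("wrist");cv2.imwrite("pics/w3.png",w["color"][:,:,::-1])
delta([.391,-.2405,.23]);print(proj(w,[.391,-.2405,.122]))
s=cam("scene");cv2.imwrite("pics/s3.png",s["color"][:,:,::-1])
E
```

```text
time_s: 4.45
eef_pos: [0.4131, -0.3147, 0.2203]
tcp_rot: [[0.91, 0.414, 0.001], [0.414, -0.91, -0.001], [0.0, 0.001, -1.0]]
wrist_force: [1.1, -0.8, -2.5]
finger_gap: 0.586
finger_force: 63.7
tool mm [ 10.2 -77.1  -9.8] pos [ 0.4136 -0.3149  0.2203] yaw x 24.44 t 4.5 j [-41.  -7.  84.  -0. 103.  25.] F [-0.1 -0.3 -3. ]
(np.float64(178.46446879728663), np.float64(194.7697189333346))
```

View pics/w3.png

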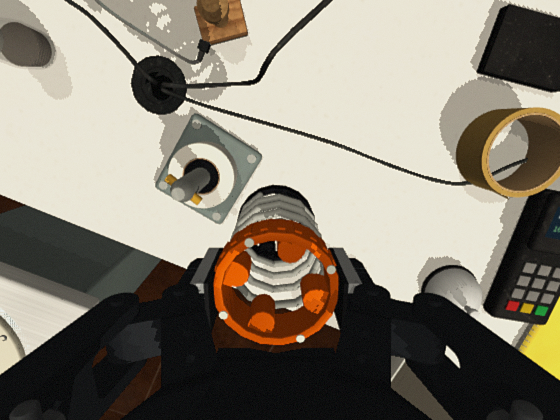

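The spring is held well, with dots at (249,243), (331,269), (300,339) and (222,315). The rod tip is at about (178,193) with brass on both sides. I'll measure the pin.

```bash
python3 - <<'E'
from h import *
w=cam("wrist");im=cv2.imread("pics/w3.png")
p=ctrl.sense()
P=np.array([onz(w,*d,p["eef_pos"][2]+.0317) for d in [(249,243),(331,269),(300,339),(222,315)]]);c=P.mean(0);print("spring",c,np.linalg.norm(P-c,axis=1),[np.degrees(np.arctan2(*(q-c)[1::-1]))%90 for q in P])
print("offset tool",(p["tcp_rot"].T@(c-p["eef_pos"])*1e3).round(1))
h=cv2.cvtColor(w["color"],cv2.COLOR_RGB2HSV);m=cv2.inRange(h,(12,130,80),(30,255,255));m[:,:155]=0;m[:165]=0;m[:,210:]=0;m[215:]=0
n,l,st,ce=cv2.connectedComponentsWithStats(m)
q=[]
for i in range(1,n):
    if st[i,4]>8: print(st[i],ce[i],onz(w,*ce[i],.105))
pts=np.argwhere(m)[:,::-1];X=np.array([onz(w,*a,.105)[:2] for a in pts])
(vx,vy,x0,y0)=cv2.fitLine(X.astype(np.float32),cv2.DIST_L2,0,1e-4,1e-4).ravel();s=(X-[x0,y0])@[vx,vy]
print("pin",np.degrees(np.arctan2(vy,vx)),np.ptp(s),np.array([x0,y0])+np.array([vx,vy])*(s.max()+s.min())/2)
cv2.imwrite("pics/crop3.png",cv2.resize(im[155:220,145:225],None,fx=8,fy=8,interpolation=cv2.INTER_CUBIC))
E
```

```text
spring [ 0.41501602 -0.31498284  0.25181085] [0.02366956 0.0240961  0.02404451 0.02410706] [np.float64(49.67663757287089), np.float64(50.28192290430946), np.float64(49.70523410419909), np.float64(49.39050013821631)]
offset tool [  1.    0.3 -31.7]
[164 175  12  11  79] [169.26582278 179.69620253] [ 0.39485543 -0.22622056  0.105     ]
[190 194  11  11  76] [195.02631579 199.06578947] [ 0.38805115 -0.2517668   0.105     ]
pin 75.193565 0.03395744025512937 [ 0.39144821 -0.23900043]
```

View pics/crop3.png

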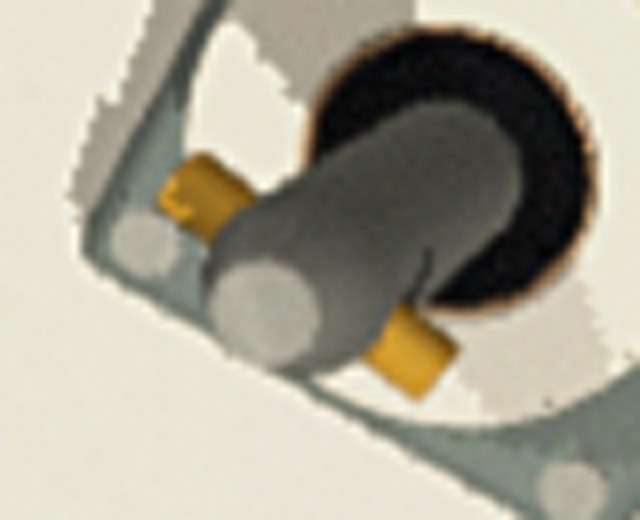

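The pin is at 75.2° with a measured length of 34.0 mm as given, and the rod tip is at (178,194), i.e. (0.391,-0.240). I'll turn the spring 25.5° and move it over the rod.

```bash
python3 -m creep '[[[3,-26,0],[0,0,0],40],[[3,-26,0],[0,0,0],40],[[3,-26,0],[0,0,0],40],[[0,0,0],[0,0,-8.5],40],[[0,0,0],[0,0,-8.5],40],[[0,0,0],[0,0,-8.5],40],[[0,0,0],[0,0,0],40],[[0,0,0],[0,0,0],40]]'
python3 - <<'E'
from h import *
for i in range(3):
  w=cam("wrist");delta([.3903,-.2402,.175])
cv2.imwrite("pics/w4.png",w["color"][:,:,::-1])
s=cam("scene");t=cam("top")
g=lambda c,x0,y0,x1,y1:cv2.resize(c["color"][y0:y1,x0:x1,::-1],(400,400),interpolation=cv2.INTER_CUBIC)
x,y=map(int,proj(s,[.391,-.24,.13]))
cv2.imwrite("pics/m4.png",np.hstack([g(s,x-40,y-40,x+40,y+40),cv2.resize(w["color"][150:360,180:390,::-1],(400,400))]))
print(proj(s,[.391,-.24,.122]),x,y)
E
```

```text
time_s: 5.4
eef_pos: [0.3897, -0.2402, 0.2202]
tcp_rot: [[0.646, 0.763, -0.0], [0.763, -0.646, 0.0], [-0.0, -0.0, -1.0]]
wrist_force: [-0.2, -0.5, -1.9]
finger_gap: 0.588
finger_force: 64.0
tool mm [ 0.4  0.6 45.1] pos [ 0.3896 -0.2401  0.2201] yaw x 49.75 t 5.45 j [-36. -17.  92.  -0. 105.   4.] F [-0.1 -0.3 -2.4]
tool mm [ 0.5  0.7 45.2] pos [ 0.3895 -0.2401  0.2202] yaw x 49.78 t 5.5 j [-36. -17.  92.   0. 105.   4.] F [-0.5  0.  -1.6]
tool mm [ 0.5  0.8 45.2] pos [ 0.3894 -0.2401  0.2202] yaw x 49.82 t 5.55 j [-36. -17.  92.  -0. 105.   4.] F [-1.  -0.2 -1.8]
(np.float64(250.14099575624445), np.float64(203.25794429499354)) 249 201
```

View pics/m4.png

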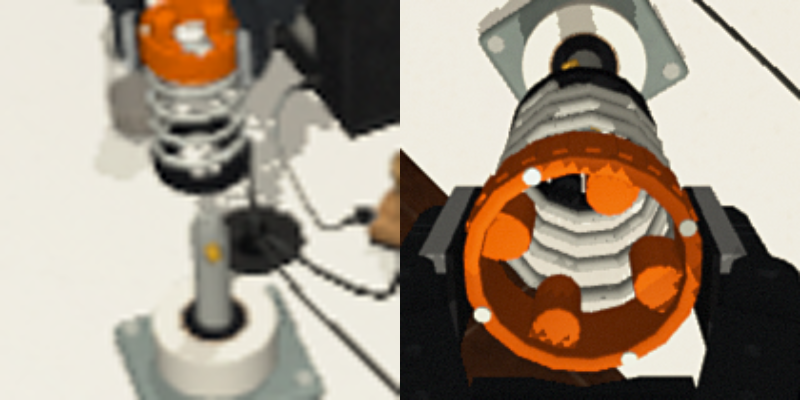

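The scene crop shows the foot collar just above the rod tip and the brass pin. In the wrist crop the dots are at (531,176), (688,227), (629,360) and (482,314). I'll check the alignment numerically.

```bash
python3 - <<'E'
from h import *
w=cam("wrist");s=cam("scene");p=ctrl.sense()
D=(np.array([(531,176),(688,227),(629,360),(482,314)])-[400,0])*210/400-.24+[180,150]
P=np.array([onz(w,*d,p["eef_pos"][2]+.0317) for d in D]);c=P.mean(0);print("spring",c,np.linalg.norm(P-c,axis=1),[np.degrees(np.arctan2(*(q-c)[1::-1]))%90 for q in P])
for z in(.252,.16,.122,.042):print(z,(np.array(proj(s,[.391,-.24,z]))-[209,161])*5)
delta([.391,-.24,.17])
E
```

```text
spring [ 0.39010065 -0.23903001  0.25195203] [0.02388504 0.02396037 0.02403882 0.02380241] [np.float64(75.36163545499407), np.float64(75.47476892150667), np.float64(74.984684444094), np.float64(75.10659498979155)]
0.252 [193.01357081  19.81747696]
0.16 [202.19779847 158.37772868]
0.122 [205.70497878 211.28972147]
0.042 [212.60514888 315.39094173]
tool mm [ 1.1  1.4 50.3] pos [ 0.3893 -0.2399  0.2203] yaw x 49.91 t 5.75 j [-36. -17.  92.   0. 105.   4.] F [-0.1 -0.9 -2.6]
```

```bash
python3 -m creep '[[[0,1,10],[0,0,0],40],[[0,0,10],[0,0,0],40],[[0,0,8],[0,0,0],40],[[0,0,5],[0,0,0],40],[[0,0,4],[0,0,0],40],[[0,0,4],[0,0,0],40],[[0,0,4],[0,0,0],40],[[0,0,2],[0,0,0],40],[[0,0,0],[0,0,0],40],[[0,0,0],[0,0,0],40]]'
```

```text
time_s: 6.75
eef_pos: [0.39, -0.2406, 0.1735]
tcp_rot: [[0.643, 0.766, 0.0], [0.766, -0.643, -0.0], [0.0, 0.0, -1.0]]
wrist_force: [-0.2, -0.6, -1.3]
finger_gap: 0.586
finger_force: 64.0
```

```bash
python3 -m creep '[[[0,0,2],[0,0,0],40],[[0,0,2],[0,0,0],40],[[0,0,2],[0,0,0],40],[[0,0,2],[0,0,0],40],[[0,0,2],[0,0,0],40],[[0,0,2],[0,0,0],40],[[0,0,0],[0,0,0],40],[[0,0,0],[0,0,0],40]]'
```

```text
time_s: 7.55
eef_pos: [0.39, -0.2405, 0.1612]
tcp_rot: [[0.643, 0.766, -0.0], [0.766, -0.643, 0.0], [-0.0, -0.0, -1.0]]
wrist_force: [-0.2, 0.1, -2.0]
finger_gap: 0.588
finger_force: 64.0
```

No snag force. The foot is now level with the pin, so I continue down.

```bash
python3 -m creep '[[[0,0,4],[0,0,0],40],[[0,0,5],[0,0,0],40],[[0,0,5],[0,0,0],40],[[0,0,5],[0,0,0],40],[[0,0,5],[0,0,0],40],[[0,0,5],[0,0,0],40],[[0,0,5],[0,0,0],40],[[0,0,5],[0,0,0],40],[[0,0,5],[0,0,0],40],[[0,0,5],[0,0,0],40],[[0,0,4],[0,0,0],40],[[0,0,0],[0,0,0],40]]'
python3 - <<'E'
from h import *
delta([.39,-.2405,.15]);w=cam("wrist");s=cam("scene");t=cam("top")
x,y=map(int,proj(s,[.391,-.24,.1]))
cv2.imwrite("pics/m5.png",np.hstack([cv2.resize(s["color"][y-40:y+40,x-40:x+40,::-1],(400,400),interpolation=cv2.INTER_CUBIC),cv2.resize(w["color"][150:360,180:390,::-1],(400,400))]))
E
```

```text
time_s: 8.75
eef_pos: [0.3897, -0.2404, 0.1075]
tcp_rot: [[0.643, 0.766, -0.001], [0.766, -0.643, 0.001], [-0.0, -0.001, -1.0]]
wrist_force: [-0.1, -0.4, -1.7]
finger_gap: 0.587
finger_force: 64.0
tool mm [  0.1   0.3 -42.5] pos [ 0.3897 -0.2404  0.1075] yaw x 49.95 t 8.75 j [-36. -17. 103.  -0.  93.   4.] F [-0.1 -0.4 -1.7]
```

View pics/m5.png

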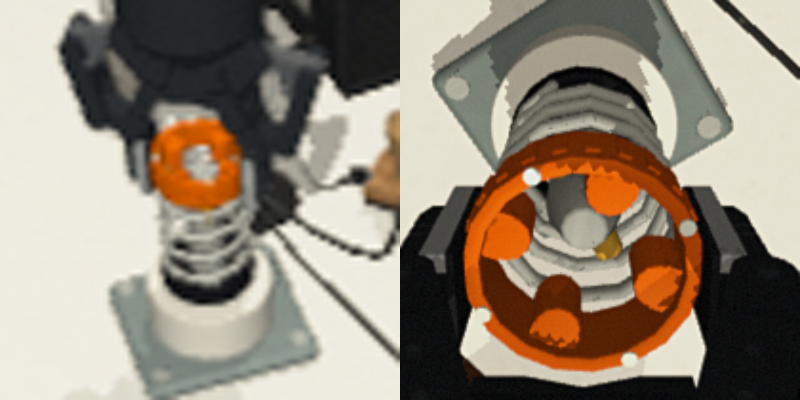

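The foot is just above the roll, with the rod and pin visible inside the coil and the pin in line with a slot. Now I press down in stages.

```bash
python3 -m creep '[[[0,0,3],[0,0,0],40],[[0,0,3],[0,0,0],40],[[0,0,3],[0,0,0],40],[[0,0,3],[0,0,0],40],[[0,0,2],[0,0,0],40],[[0,0,2],[0,0,0],40],[[0,0,2],[0,0,0],40],[[0,0,2],[0,0,0],40],[[0,0,0],[0,0,0],40]]'
```

```text
time_s: 9.8
eef_pos: [0.3902, -0.2407, 0.0884]
tcp_rot: [[0.643, 0.766, 0.001], [0.766, -0.643, -0.0], [0.0, 0.001, -1.0]]
wrist_force: [0.6, 0.3, 4.1]
finger_gap: 0.588
finger_force: 64.5
```

```bash
python3 -m creep '[[[0,0,2],[0,0,0],40],[[0,0,2],[0,0,0],40],[[0,0,3],[0,0,0],40],[[0,0,3],[0,0,0],40],[[0,0,3],[0,0,0],40],[[0,0,3],[0,0,0],40],[[0,0,3],[0,0,0],40],[[0,0,0],[0,0,0],40],[[0,0,0],[0,0,0],40]]'
```

```text
time_s: 10.7
eef_pos: [0.3903, -0.2407, 0.0702]
tcp_rot: [[0.643, 0.766, 0.001], [0.766, -0.643, -0.001], [0.0, 0.001, -1.0]]
wrist_force: [-1.7, 1.3, 8.7]
finger_gap: 0.587
finger_force: 64.9
```

```bash
python3 -m creep '[[[0,0,2],[0,0,0],40],[[0,0,0],[0,0,0],40],[[0,0,0],[0,0,-7.5],40],[[0,0,0],[0,0,-7.5],40],[[0,0,0],[0,0,-7.5],40],[[0,0,0],[0,0,-7.5],40],[[0,0,0],[0,0,-7.5],40],[[0,0,0],[0,0,-7.5],40],[[0,0,0],[0,0,0],40],[[0,0,0],[0,0,0],40]]'
python3 - <<'E'
from h import *
delta([.39,-.2405,.15]);w=cam("wrist")
cv2.imwrite("pics/m6.png",cv2.resize(w["color"][150:360,180:390,::-1],(600,600),interpolation=cv2.INTER_CUBIC))
E
```

```text
time_s: 11.7
eef_pos: [0.3906, -0.2408, 0.0685]
tcp_rot: [[-0.087, 0.996, 0.002], [0.996, 0.087, -0.001], [-0.001, 0.002, -1.0]]
wrist_force: [-0.2, 0.0, 9.0]
finger_gap: 0.585
finger_force: 65.1
tool mm [  0.3  -0.5 -81.5] pos [ 0.3906 -0.2408  0.0685] yaw x 94.98 t 11.7 j [-36. -16. 107.   0.  89. -41.] F [-0.2  0.   9. ]
```

View pics/m6.png

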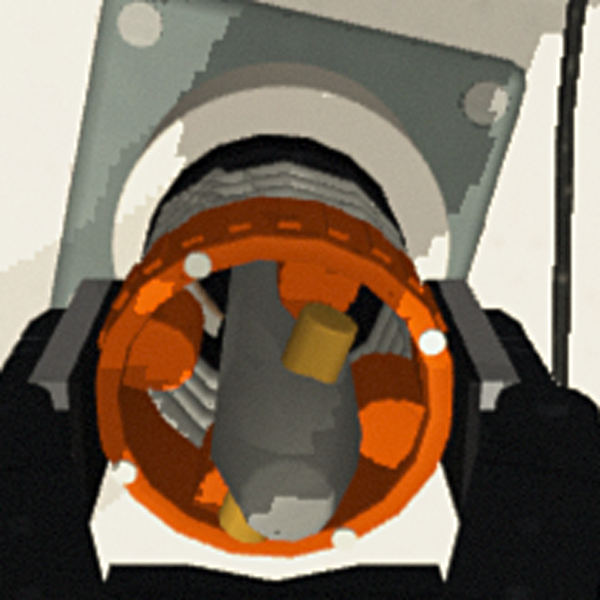

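The pin now lies across two teeth: the upper one at (318,285) and the lower-left one at (212,490). I ease up to seat the teeth, release, and retreat upward.

```bash
python3 -m creep '[[[0,0,-1.5],[0,0,0],40],[[0,0,-1.5],[0,0,0],40],[[0,0,-0.5],[0,0,0],40],[[0,0,0],[0,0,0],40],[[0,0,0],[0,0,0],85],[[0,0,0],[0,0,0],85],[[0,0,0],[0,0,0],85],[[0,0,0],[0,0,0],85],[[0,0,0],[0,0,0],85],[[0,0,0],[0,0,0],85],[[0,0,0],[0,0,0],85]]'
python3 -m creep '[[[0,0,-5],[0,0,0],85],[[0,0,-15],[0,0,0],85],[[0,0,-30],[0,0,0],85],[[0,0,-30],[0,0,0],85],[[0,0,-30],[0,0,0],85],[[0,0,-20],[0,0,0],85],[[0,0,0],[0,0,0],85],[[0,0,0],[0,0,0],85]]'
python3 - <<'E'
from h import *
w=cam("wrist");s=cam("scene")
x,y=map(int,proj(s,[.391,-.24,.08]));u,v=map(int,proj(w,[.391,-.24,.1]));print(u,v)
u=min(max(u,60),500);v=min(max(v,60),360)
cv2.imwrite("pics/m7.png",np.hstack([cv2.resize(s["color"][y-40:y+40,x-40:x+40,::-1],(400,400),interpolation=cv2.INTER_CUBIC),cv2.resize(w["color"][v-60:v+60,u-60:u+60,::-1],(400,400),interpolation=cv2.INTER_CUBIC)]))
E
```

```text
time_s: 12.85
eef_pos: [0.39, -0.2405, 0.0707]
tcp_rot: [[-0.086, 0.996, -0.0], [0.996, 0.086, 0.0], [0.0, -0.0, -1.0]]
wrist_force: [0.4, 0.6, 0.2]
finger_gap: 0.997
finger_force: 0.0
time_s: 13.65
eef_pos: [0.3902, -0.2407, 0.2016]
tcp_rot: [[-0.086, 0.996, 0.001], [0.996, 0.086, -0.001], [-0.001, 0.001, -1.0]]
wrist_force: [0.3, 0.7, -0.4]
finger_gap: 0.991
finger_force: 0.0
277 205
```

View pics/m7.png

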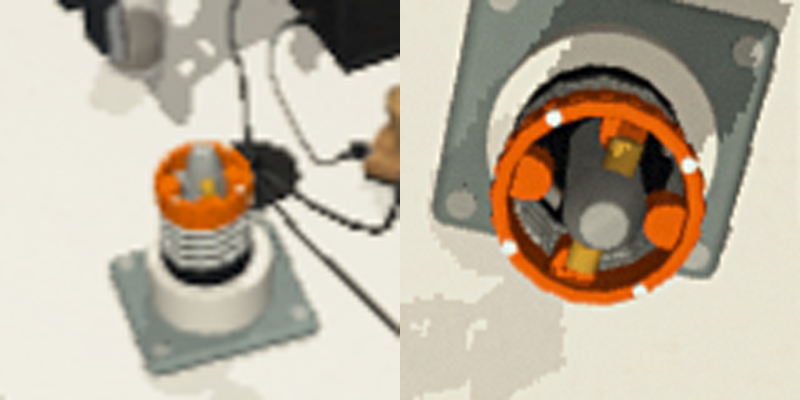

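The spring is compressed and locked. Both pin ends rest centrally on opposite orange teeth, and the gripper is clear. Handing in.

```bash
python3 -c "
from workcell import ctrl
print(ctrl.sign_off())"
```

```text
the job is handed in; nothing more can be done
None
```

The spring is on the spindle, compressed and locked between the roll and the pin. I released it at about 13 s, the last view showed it holding, and I handed the job in without touching the other items.

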